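Vent the resin-curing box: cap off, lid held at the index

ROBOT

A 7-joint arm with a two-finger parallel gripper is mounted at the origin on a cart in front of the work surface, level with it; the furniture and walls round the work are solid. World frame = base frame: x ahead of the robot, y to its left, z up, the work surface at z = 0. Lengths are in m, angles in degrees, forces in N, time in s.
With the tool pointing down it reaches from about 0.425 to 0.875 m from the base axis. Payload 4.7 kg.
Tool frame: the origin (TCP) lies on the centre line of the jaws, within the pads' length; the fingertips stand env.nose_length ahead of it and the grasp point (between the pads) lies 8 mm behind it (env.nose_length is the distance from the TCP to the fingertips, in m); y points along the fingers, z is the direction in which the jaws open and shut, and the axes are right-handed (so a half turn about y gives the same grasp; the last joint's range is limited). The gripper opens to 87 mm and grips with 3 to 60 N. Pads are 19 mm wide; open, the fingers measure 117 mm over their backs; the gripper's body (75 mm by 190 mm) begins 51 mm behind the grasp point.
Start: joints at [67.901, 18.392, -4.016, 83.108, 1.295, 78.541, -3.26], TCP at [0.253, -0.599, 0.234] pointing down, gripper open.
Joint ranges: [-163.93, 163.93], [-17.29, 119.83], [-79.2, 71.16], [3.27, 140.29], [-89.18, 269.18], [5.43, 117.66], [-154.24, 154.24]. Speed limits (degrees/s): [147.25, 147.25, 180, 180, 180, 180, 180].

INTERFACE

Orientations are given as [roll, pitch, yaw] about the fixed x, y, z axes, in that order (R = Rz(yaw) Ry(pitch) Rx(roll)).
In Python, from cell import env, read_camera, camera_info, job, models gives the robot as it stands.
- The arm moves only by the tool move_arm, never from a script. Its argument "moves" is a list of rows, each a list of 6 numbers: the shift along the tool's x, y, z in mm, then the turn, a rotation vector about the tool's x, y, z in degrees. In form: [[x, y, z, ax, ay, az], ...]. A call has 1 to 20 rows; each row is the pose to reach, as a shift and turn from the pose commanded when the call began, along the tool's axes at that moment; what a row does not reach only later rows make up. A row lasts 1/12 s, in which the tool goes at most 41.7 mm and 7.16 degrees, less where a joint would pass 70% of its speed; a pose out of reach is approached as far as the arm can. A call with a gripper value outside its range is refused whole. "claw" is the finger opening in mm, from 0 to 87, set as the call begins (left out, the last holds). The fingers move at their own pace and stop on an object; "newtons" is the grip in N (left out, the last holds). Time passes only in rows, so rows that repeat a pose let the fingers close. It gives the time, the measured TCP pose, the force and the opening at its end, in the units of the state.
- env.get_obs(): the state, without advancing time (a new reading comes with each control period).
- read_camera(name): name is "scene" or "side" or "wrist"; returns (picture, depth): 480x640x3 uint8, red, green, blue; 480x640 float32, m along the optical axis (not along the pixel's ray), 0 where there is no reading.
- camera_info(name): a dict with "fx", "fy", "cx", "cy" (pixels), "R" (3x3) and "t" (3): a world point X has camera coordinates R X + t. Camera axes: x right, y down, z forward; pixel columns grow to the right and rows downward; lengths in m; the calibration is good to about 2 mm. A picture is of the moment at which its call begins: read the wrist's pose just before it. camera_info takes no time and is no camera call; for the wrist camera it gives the pose at the moment of the call.
- job.sign_off(): hands the job in, once; it reports no verdict.
Trained networks look in the newest picture that a camera, given by its name, has taken for a name from the list of things; names that differ only in an ending like _2 or _b are one class to them, and where a whole thing is asked for, a point or a joint stands for the part that bears it (a point fixed in the world has none). Each returns a list of dicts, best first, with "score" (0 to 1); they miss things now and then, are a little off and sometimes report something else, mostly with a low value. They report only what shows in the picture. A call takes as long as a camera call. They do not tell look-alikes from the thing itself.
- models.spot_in(target, camera): "point" ([x, y, z] in m, in world coordinates, good to about 4 mm: the middle of the surface that is visible of it).
- models.cut_out(target, camera): "mask" (480x640 bool, what is visible of it).
The state is a dict: "time_s": time; "qpos": joint angles; "joint_velocities": joint speeds; "effort": joint torques, N m; "tool_pos": TCP position; "tool_rot": TCP orientation; "force": force on the tool from outside, world axes, zero at the start; "wrist_torque": the same for the moment, N m; "grip_width": finger opening in m.
Only numpy, scipy, OpenCV 4.12 (cv2) and the standard library are available. Lean on these libraries where they do the work, as an engineer would, in place of code of your own. Each camera call takes 0.05 s, during which the arm holds its last target.

TASK

Air out the resin-curing box: first pull the dust cap off the vent stub on its deck and set it upright, fully home, in the round recess of the wooden cap rest. Only then raise the box's sprung lid by the middle of its bar handle until the pointer on the lid's side lines up with the index clip on the quadrant, and finish while still holding the bar there, because the spring shuts the lid as soon as it is let go. Leave the index clip and the other things on the bench where they are.

Things in the scene. Friction and masses are not known exactly. Their poses are not given: they have to be found in the camera images.
- curing_box: grey box, fixed, 150 (x) x 260 (y) x 140 mm high; origin under its centre, -x is its front (to the robot). Left part (y 50 to 130): closed deck, top at z 140, with an upright aluminium vent stub, 30 mm diameter, at x -5, y 90, top at z 176. Right part: chamber under the lid, hinge line along y at x 70, z 146. On the right side (y -135 to -155) a flat ticked quadrant, up to z 260.
- dust_cap: loose black plastic cap, 0.04 kg, over the vent stub with 2 mm play (comes straight up by 18 mm). Skirt 40 mm diameter, 24 mm high, open below (34 mm bore, 18 deep); on top a solid round grip stem 20 mm high, 22 mm wide at its foot, 26 mm from 6 mm up. Origin at the centre of the skirt's lower rim, z up: the stem spans z 24 to 44 mm.
- cap_rest: wooden block, fixed, 84 x 84 x 26 mm, with one round recess 47 mm in diameter and 16 mm deep in its top; origin at the centre of its underside. The cap's skirt goes 16 mm into the recess; its rim then stands 10 mm above the bench.
- cap_rest_hole0 (a point): centre of the recess's mouth, in the top face of the cap rest (26 mm above the bench); the recess floor is 16 mm below it
- lid (a joint): angle of the lid: 0 = shut, grows as the front rises (rad), limit 1.2. The lid is a 12 mm plate, 145 mm from the hinge to its front edge and 180 mm wide. A spring and its weight press it shut: about 5 N at the bar when shut, about 8 N at 0.75 rad; it falls shut when let go.
- lid_bar (a point): round steel bar handle of the lid, 12 mm diameter, along y, 120 mm between its two arms. This point is the bar's middle, 205 mm from the hinge line (shut: x -135, y -40, z 146 mm in the box's frame), 60 mm in front of the lid's and the box's front edge, free above and below. Turns with the lid: x is the lid's rearward direction, y along the bar, z the normal of the lid's top.
- pointer_tip (a point): tip of the dark steel pointer on the right side of the lid, 128 mm from the hinge line, moving with the lid over the outer edge of the quadrant
- index_clip (a joint): angle at which the index clip stands on the quadrant (rad), measured as the lid's angle is: with the lid at this angle the pointer lines up with the clip. Stands by friction anywhere between 0.4 and 0.75.
- clip_mark (a point): outer end of the index clip's ridge, 128 mm from the hinge line: the pointer's tip comes to this point when they line up. The clip is a dark 24 x 14 mm saddle astride the quadrant, with a thumb screw.
- red_jar: bystander: loose glass jar with a screw lid, 60 mm in diameter, 75 mm high; origin under its centre
- glue_bottle: bystander: loose white glue bottle with a pointed nozzle, 43 x 52 x 149 mm; origin under its centre
- wood_stamp: bystander: loose wooden hand stamp with a knob, 40 x 58 x 63 mm; origin under its centre
- pill_box: bystander: loose round wooden box, 70 mm in diameter, 36 mm high; origin under its centre
There are look-alikes about, which are no part of the job. Leave any yellow look-alike of the dust_cap alone.

How it is judged (in metres and radians):
On the way:
1. the dust cap sits upright and fully home in the recess of the cap rest, let go (horizontal distance between dust_cap and cap_rest_hole0 below 0.006 m and z of dust_cap in the frame of cap_rest_hole0 below -0.012 m and angle between dust_cap's own z axis and vertical below 0.12 rad and contact force between each of the arm, the fingers and dust_cap below 0.1 N), for 0.2 s.
At the end, for the whole second after the job is handed in: The fingers hold the lid by its bar (over 2 N, grasp point within 35 mm of the bar's middle), lid at rest, pointer tip within 9 mm (4 degrees) of the clip's mark; the cap at rest and upright in the recess, within 6 mm of its centre and 4 mm of its floor (distance between pointer_tip and clip_mark below 0.009 m and velocity of joint lid between -0.1 and 0.1 rad/s and contact force between the fingers and lid above 2 N and distance between the grasp point and lid_bar below 0.035 m and horizontal distance between dust_cap and cap_rest_hole0 below 0.006 m and z of dust_cap in the frame of cap_rest_hole0 below -0.012 m and angle between dust_cap's own z axis and vertical below 0.12 rad and linear speed of dust_cap below 0.02 m/s); the arm keeps its last pose, push and grip.
It fails at once if the lid is raised before the cap is in its rest (value of joint lid above 0.2 rad and horizontal distance between dust_cap and cap_rest_hole0 above 0.012 m).
It fails at once if the index clip is shifted (distance of clip_mark from where it was at the start of the episode above 0.006 m).
It fails at once if a bystander is knocked away (distance of any of red_jar, glue_bottle, wood_stamp, pill_box from where it was at the start of the episode above 0.03 m).
It also fails if it takes over 45 s, if anything falls off the work surface, if the arm or the gripper's body presses on something with over 40 N, if the wrist force passes 120 N, or if a joint passes its speed limit or range.

## Working session

There is one attempt and no reset: what is moved stays moved. The work goes in short steps, Python scripts to look and compute and a tool call to move; the robot and the scene stay as the last step left them, time stands still between calls to the robot, and variables do not carry over. Pictures are saved under pics/ and viewed, and the job is handed in when it is done.

Besides the shell and the picture viewer there is one more tool, called by a JSON object that holds its "name" and its "arguments". move_arm: Moves the arm, as the interface text tells. Its arguments: {"type":"object","properties":{"moves":{"type":"array","items":{"type":"array","items":{"type":"number"}}},"claw":{"type":"number"},"newtons":{"type":"number"}},"required":["moves"]}

```bash
ls; mkdir -p pics; python3 - <<'E'
from cell import env, read_camera, camera_info, job, models
import cv2,numpy as np
for n in ["scene","side"]:
    p,d=read_camera(n); cv2.imwrite(f"pics/{n}0.png",p[:,:,::-1]); np.save(f"pics/{n}0.npy",d)
    for t in ["dust_cap","cap_rest","cap_rest_hole0","curing_box","lid","lid_bar","pointer_tip","clip_mark","index_clip","red_jar","glue_bottle","wood_stamp","pill_box"]:
        try:
            print(n,t,[(np.round(r["point"],3).tolist(),round(r["score"],2)) for r in models.spot_in(t,n)])
        except Exception as e: print(t,e)
o=env.get_obs();print(o,env.nose_length)
E
```

```text
pics
scene dust_cap [([0.522, 0.286, 0.023], 0.62), ([0.573, -0.012, 0.184], 0.61)]
scene cap_rest [([0.522, 0.157, 0.029], 0.64)]
scene cap_rest_hole0 [([0.523, 0.156, 0.026], 0.81), ([0.403, 0.27, 0.018], 0.56)]
scene curing_box [([0.56, -0.079, 0.138], 0.87)]
scene lid [([0.575, -0.141, 0.154], 0.62)]
scene lid_bar [([0.576, -0.14, 0.152], 0.9)]
scene pointer_tip [([0.58, -0.143, 0.155], 0.87)]
scene clip_mark []
scene index_clip []
scene red_jar [([0.383, 0.09, 0.067], 0.6)]
scene glue_bottle [([0.616, 0.252, 0.075], 0.68)]
scene wood_stamp [([0.396, 0.269, 0.018], 0.72)]
scene pill_box [([0.364, 0.186, 0.037], 0.75)]
side dust_cap [([0.578, -0.018, 0.185], 0.65), ([0.527, 0.278, 0.025], 0.61)]
side cap_rest [([0.528, 0.151, 0.028], 0.89)]
side cap_rest_hole0 [([0.527, 0.149, 0.025], 0.97), ([0.589, -0.146, 0.152], 0.54)]
side curing_box [([0.574, -0.107, 0.153], 0.77), ([0.599, -0.248, 0.214], 0.43)]
side lid [([0.59, -0.145, 0.155], 0.85)]
side lid_bar [([0.59, -0.148, 0.151], 0.95)]
side pointer_tip [([0.593, -0.143, 0.152], 0.57)]
side clip_mark []
side index_clip [([0.59, -0
[... 204 characters left out ...]
86)]
{'time_s': 1.4, 'qpos': array([67.90099563, 18.391429  , -4.016811  , 83.10787855,  1.29592113,
       78.54174609, -3.2603981 ]), 'joint_velocities': array([-0.08926258, -0.06172952,  0.02226078, -0.00564253,  0.03634837,
        0.00694973,  0.01901699]), 'effort': array([-8.30816452e-05, -4.91096771e+01, -4.03057309e-01, -3.12765992e+01,
       -6.35909010e-02,  3.38077743e-02,  2.26703588e-05]), 'tool_pos': array([ 0.25298216, -0.59876191,  0.23358937]), 'tool_rot': array([-8.99958646e+01, -3.47932845e-03, -1.57091733e+02]), 'force': array([ 0.2719908 , -0.56843298, -0.24094217]), 'wrist_torque': array([ 0.02258191,  0.00603774, -0.03548141]), 'grip_width': 0.0868854085876044} 0.011
```

View pics/scene0.png

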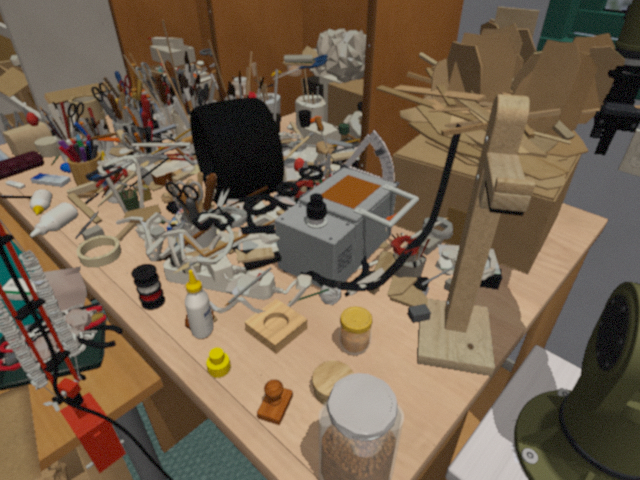

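View pics/side0.png

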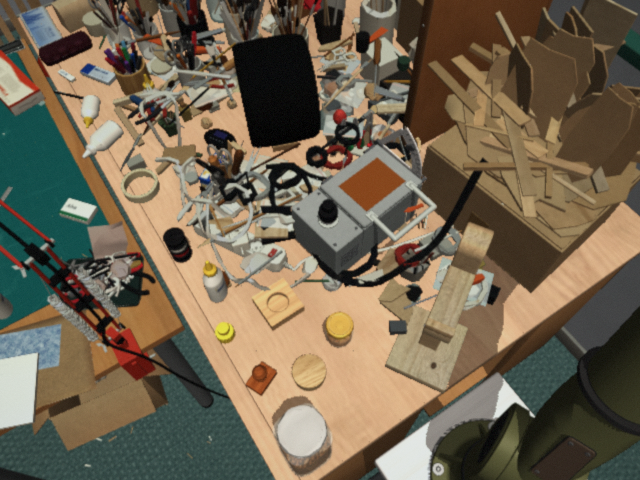

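```bash
python3 - <<'E'
import cv2,numpy as np
a=cv2.imread("pics/scene0.png")[110:310,240:460]; b=cv2.imread("pics/side0.png")[110:310,260:480]
cv2.imwrite("pics/z0.png",cv2.resize(a,None,fx=3,fy=3,interpolation=cv2.INTER_CUBIC)[:600]); cv2.imwrite("pics/z1.png",cv2.resize(b,None,fx=3,fy=3,interpolation=cv2.INTER_CUBIC))
E
```

```text
(no output)
```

View pics/z0.png

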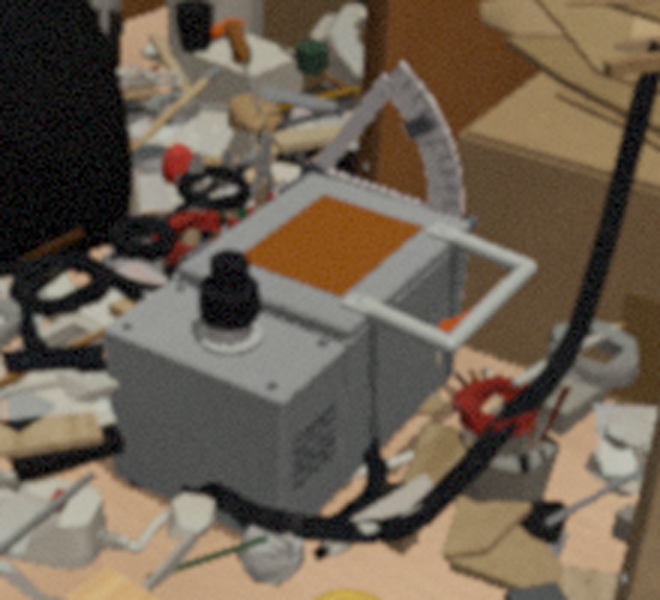

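View pics/z1.png

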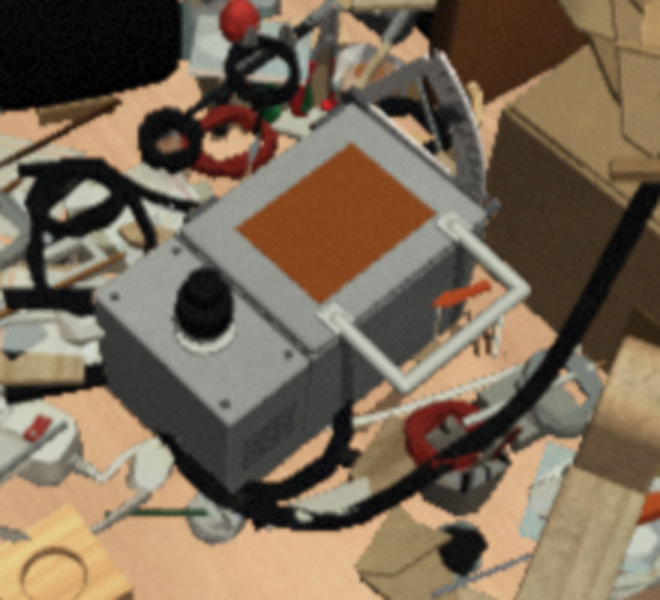

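```bash
cat > h.py <<'E'
import numpy as np,cv2
from cell import env, read_camera, camera_info, job, models
def ray(ci,u,v):
    R=np.array(ci["R"]);t=np.array(ci["t"]);o=-R.T@t
    d=R.T@np.array([(u-ci["cx"])/ci["fx"],(v-ci["cy"])/ci["fy"],1.]);return o,d
def onz(ci,u,v,z):
    o,d=ray(ci,u,v);return o+d*(z-o[2])/d[2]
def cloud(ci,D):
    v,u=np.mgrid[0:480,0:640];c=np.stack([(u-ci["cx"])/ci["fx"]*D,(v-ci["cy"])/ci["fy"]*D,D],-1)
    return (c-np.array(ci["t"]))@np.array(ci["R"])
def proj(ci,X):
    c=np.array(ci["R"])@np.array(X)+np.array(ci["t"]);return np.array([ci["fx"]*c[0]/c[2]+ci["cx"],ci["fy"]*c[1]/c[2]+ci["cy"]])
E
python3 - <<'E'
from h import *
np.set_printoptions(precision=4,suppress=True)
S={n:camera_info(n) for n in("scene","side")}
C={n:cloud(S[n],np.load(f"pics/{n}0.npy")) for n in S}
for n in S: print(n,"cam pos",-np.array(S[n]["R"]).T@S[n]["t"])
for n,z,pts in(("scene",(240,110),{"barR":(530,265),"barL":(453,343)}),("side",(260,110),{"barR":(522,288),"barL":(405,383)})):
    for k,(a,b) in pts.items(): print(n,k,onz(S[n],z[0]+a/3,z[1]+b/3,.146))
# deck corners (z .14)
for n,z,pts in(("scene",(240,110),{"frontL":(283,405),"backL":(105,335)}),("side",(260,110),{"frontL":(233,422),"backL":(97,302)})):
    for k,(a,b) in pts.items(): print(n,k,onz(S[n],z[0]+a/3,z[1]+b/3,.140))
# deck plane height & clouds
for n in S:
    P=C[n].reshape(-1,3)
    m=(abs(P[:,0]-.56)<.15)&(abs(P[:,1]+.1)<.2)&(abs(P[:,2]-.14)<.006)
    q=P[m];print(n,m.sum(),np.median(q[:,2]),cv2.minAreaRect(q[:,:2].astype(np.float32)))
    # cap stem
    m=(abs(P[:,0]-.575)<.05)&(abs(P[:,1]+.015)<.05)&(P[:,2]>.175);q=P[m];print("cap",m.sum(),q[:,2].max(),q.mean(0))
    top=q[q[:,2]>q[:,2].max()-.006];print(" top",len(top),top.mean(0),top.min(0),top.max(0))
# things in front of box: tall
    for zz in np.arange(.03,.5,.05):
        m=(P[:,0]>.2)&(P[:,0]<.75)&(P[:,1]>-.5)&(P[:,1]<.35)&(P[:,2]>zz)&(P[:,2]<zz+.05)
        q=P[m]; 
        H,_,_=np.histogram2d(q[:,0],q[:,1],bins=[np.arange(.2,.76,.05),np.arange(-.5,.36,.05)])
        if n=="scene": print("z",zz);print(H.astype(int))
E
```

```text
scene cam pos [0.0634 0.5194 0.6473]
side cam pos [0.0606 0.3216 1.1278]
scene barR [ 0.4819 -0.2317  0.146 ]
scene barL [ 0.4632 -0.1116  0.146 ]
side barR [ 0.4818 -0.2287  0.146 ]
side barL [ 0.4648 -0.1109  0.146 ]
scene frontL [0.5049 0.011  0.14  ]
scene backL [0.6451 0.0351 0.14  ]
side frontL [0.5078 0.0043 0.14  ]
side backL [0.6443 0.0308 0.14  ]
scene 1986 0.13899963433813267 ((0.5451184511184692, -0.14364418387413025), (0.27783405780792236, 0.314012736082077), 10.312015533447266)
cap 301 0.20372063503064752 [ 0.5771 -0.0158  0.1883]
 top 82 [ 0.5811 -0.0193  0.2007] [ 0.5698 -0.0333  0.1979] [ 0.5952 -0.0073  0.2037]
z 0.03
[[  0   6  29 104   0   0   0   0  17   0   0   0   0   0   0   0 107]
 [ 25  22   0 480  34  35   0   0 451  43   0   0   0   0   0  19 173]
 [  0   0   0 279   0   0  20   0  94 359   0   0  22  80  36   0   0]
 [  0   0   0   3   0   0  70  90 489 226   2 693 259 583  99 175   0]
 [  0   0   0 243   0 110 272 274 390 122   0 213  41   0   3 139   0]
 [  0   0   0 135   0   4  14 182 138 252 188   0   0   0   0   0   0]
 [  0   0   0 247  28  91 158 
[... 7487 characters left out ...]
 0  0  0  0  0  0  0  0  0  0  0  0  0  0  0]
 [ 0  0  0  0  0  0  0  0  0  0  0  0  0  0  0  0  0]
 [ 0  0  0  0  0  0  0  0  0  0  0  0  0  0  0  0  0]
 [ 0  0  0  0  0  0  0  0  0  0  0  0  0  0  0  0  0]
 [ 0  0  0  0  0  0  0  0  0  0  0  0  0  0  0  0  0]
 [ 0  0  0  0  0  0  0  0  0  0  0  0  0  0  0  0  0]
 [ 0  0  0  0  0  0  0  0  0  0  0  0  0  0  0  0  0]
 [ 7 36 72 66  0  0  0  0  0  0  0  0  0  0  0  0  0]]
side 2326 0.13924806223584496 ((0.5457431077957153, -0.14504356682300568), (0.2768690586090088, 0.31351280212402344), 9.419196128845215)
cap 286 0.2054211061137809 [ 0.5786 -0.0185  0.1898]
 top 83 [ 0.5822 -0.0211  0.2016] [ 0.5701 -0.0331  0.1995] [ 0.5955 -0.0085  0.2054]
```

```bash
python3 - <<'E'
from h import *
np.set_printoptions(precision=3,suppress=True,linewidth=200)
S={n:camera_info(n) for n in("scene","side")}
P=np.concatenate([cloud(S[n],np.load(f"pics/{n}0.npy"))[np.load(f"pics/{n}0.npy")>0] for n in S])
K=np.concatenate([cv2.imread(f"pics/{n}0.png")[np.load(f"pics/{n}0.npy")>0] for n in S])
xs=np.arange(-.1,.9,.05);ys=np.arange(.4,-.8,-.05)
print("cols y",ys)
for x in xs[::-1]:
    r=[]
    for y in ys:
        m=(P[:,0]>=x)&(P[:,0]<x+.05)&(P[:,1]>=y-.05)&(P[:,1]<y)
        r.append(int(100*np.percentile(P[m,2],98)) if m.sum()>3 else -99)
    print("%.2f"%x,*["%4d"%v for v in r])
dark=K.max(1)<45
for n in S:
    D=np.load(f"pics/{n}0.npy");C=cloud(S[n],D);I=cv2.imread(f"pics/{n}0.png")
    m=(I.max(2)<50)&(C[...,0]>.25)&(C[...,0]<.55)&(C[...,1]>-.5)&(C[...,1]<.1)&(C[...,2]>.02)&(C[...,2]<.6)
    q=C[m]
    for zz in np.arange(.02,.5,.03):
        w=q[(q[:,2]>zz)&(q[:,2]<=zz+.03)]
        if len(w)>4: print(n,"z%.2f"%zz,len(w),np.median(w,0),w.min(0)[:2],w.max(0)[:2])
E
```

```text
cols y [ 0.4   0.35  0.3   0.25  0.2   0.15  0.1   0.05  0.   -0.05 -0.1  -0.15 -0.2  -0.25 -0.3  -0.35 -0.4  -0.45 -0.5  -0.55 -0.6  -0.65 -0.7  -0.75 -0.8 ]
0.85    9    0    0    2    1   16   18   11   20   22   24   24   11    9   12   12   12   13   17  -99  -99  -99  -99  -99  -99
0.80    7    0    0   10   20   20   19   11    9   15   18   19   12   10   14   13   10   10  -99  -99  -99  -99  -99  -99  -99
0.75    5    0    8   10   11   20   12   12   12   11   11   11   12   12   10   12    7  -99  -99  -99  -99  -99  -99  -99  -99
0.70    1    0    8   10   11   11   12   11   12   11   11   11   14    8   48   47   47   47   46   46   46   45   45   44  -99
0.65   -3    0    1   10   11   10   11   13   14   15   15   15   20    9    8   30   32   33   34   34  -99  -99  -99   45  -99
0.60   -3    0   11   14    6    7    7   14   14   15   15   15   25   21   26   30   30   34   34   38   37  -99  -99   45  -99
0.55  -33    0    0    7    7    7    4   14   20   15   15   15   23   20   28   30   41   43   39   44   46  -99  -99   46  -99
0.50  -77    0    4    0    2  
[... 2703 characters left out ...]
7]
side z0.14 102 [ 0.424 -0.215  0.154] [ 0.418 -0.312] [ 0.482 -0.198]
side z0.17 113 [ 0.426 -0.229  0.186] [ 0.42  -0.309] [ 0.478 -0.215]
side z0.20 108 [ 0.43  -0.241  0.215] [ 0.423 -0.255] [ 0.439 -0.23 ]
side z0.23 121 [ 0.433 -0.252  0.244] [ 0.426 -0.269] [ 0.441 -0.242]
side z0.26 110 [ 0.437 -0.264  0.273] [ 0.291 -0.431] [ 0.443 -0.25 ]
side z0.29 12 [ 0.444 -0.283  0.305] [ 0.441 -0.427] [ 0.506 -0.279]
side z0.32 108 [ 0.501 -0.421  0.339] [ 0.473 -0.432] [ 0.527 -0.407]
side z0.35 220 [ 0.509 -0.421  0.366] [ 0.476 -0.438] [ 0.548 -0.407]
side z0.38 219 [ 0.519 -0.422  0.394] [ 0.483 -0.437] [ 0.55  -0.405]
side z0.41 30 [ 0.515 -0.418  0.413] [ 0.501 -0.43 ] [ 0.544 -0.411]
```

```bash
cat >> h.py <<'E'
from scipy.spatial.transform import Rotation as Ro
def goal(pos,rpy,o=None,cur=None):
    """row in tool frame to reach world pos, rpy (deg) from the present (or given) pose"""
    o=o or env.get_obs()
    p0,r0=(o["tool_pos"],o["tool_rot"]) if cur is None else cur
    R0=Ro.from_euler("xyz",r0,degrees=True);R1=Ro.from_euler("xyz",rpy,degrees=True)
    t=R0.inv().apply(np.array(pos)-p0)*1000; w=(R0.inv()*R1).as_rotvec(degrees=True)
    print("row",np.round(t,1).tolist(),np.round(w,2).tolist(),"rows>=",np.ceil(max(np.linalg.norm(t)/41.7,np.linalg.norm(w)/7.16)))
E
python3 - <<'E'
from h import *
goal([.253,-.599,.56],[-90,0,-157.1])
goal([.56,-.02,.40],[-90,0,-80.5],cur=([.253,-.599,.56],[-90,0,-157.1]))
E
```

```text
row [0.1, -326.4, 0.2] [-0.0, 0.01, 0.0] rows>= 8.0
row [-508.1, 160.0, -413.9] [-0.0, -76.6, 0.0] rows>= 17.0
```

{"name": "move_arm", "arguments": {"moves": [[0, -300, 0, 0, 0, 0], [0, -300, 0, 0, 0, 0], [0, -300, 0, 0, 0, 0], [0, -300, 0, 0, 0, 0], [0, -300, 0, 0, 0, 0], [0, -300, 0, 0, 0, 0], [0, -300, 0, 0, 0, 0], [0, -300, 0, 0, 0, 0], [0, -300, 0, 0, 0, 0]], "claw": 60, "newtons": 15}}

```text
time_s: 2.15
tool_pos: [0.2533, -0.5992, 0.538]
tool_rot: [-89.5, 0.0, -157.1]
force: [0.6, 0.2, 0.3]
grip_width: 0.0601
```

```bash
python3 - <<'E'
from h import *
goal([.55,-.03,.50],[-90,0,-80.5],cur=([.253,-.599,.534],[-90,0,-157.1]))
print(env.get_obs()["qpos"])
E
```

```text
row [-495.0, 34.0, -408.6] [-0.0, -76.6, 0.0] rows>= 16.0
[ 66.34368231  22.85575551  -2.98557657  42.3488256    1.28022305
 114.356581    -2.9614671 ]
```

{"name": "move_arm", "arguments": {"moves": [[-250, 18, -205, 0, -38, 0], [-250, 18, -205, 0, -38, 0], [-250, 18, -205, 0, -38, 0], [-250, 18, -205, 0, -38, 0], [-250, 18, -205, 0, -38, 0], [-250, 18, -205, 0, -38, 0], [-250, 18, -205, 0, -38, 0], [-250, 18, -205, 0, -38, 0]]}}

```text
time_s: 2.82
tool_pos: [0.4046, -0.3087, 0.5142]
tool_rot: [-90.1, 0.0, -118.9]
force: [0.4, -0.1, 0.2]
grip_width: 0.0602
```

```bash
python3 - <<'E'
from h import *
goal([.55,-.02,.38],[-90,0,-80.5])
print(env.get_obs()["qpos"])
E
```

```text
row [-322.9, 134.4, -12.0] [0.08, -38.4, -0.06] rows>= 9.0
[ 51.49335442   3.10867101 -18.25466241  69.40625612   0.99307112
 107.73190547   4.66343764]
```

{"name": "move_arm", "arguments": {"moves": [[-323, 134, -12, 0, -38.4, 0], [-323, 134, -12, 0, -38.4, 0], [-323, 134, -12, 0, -38.4, 0], [-323, 134, -12, 0, -38.4, 0], [-323, 134, -12, 0, -38.4, 0], [-323, 134, -12, 0, -38.4, 0], [-323, 134, -12, 0, -38.4, 0], [-323, 134, -12, 0, -38.4, 0], [-323, 134, -12, 0, -38.4, 0], [-323, 134, -12, 0, -38.4, 0], [-323, 134, -12, 0, -38.4, 0]]}}

```text
time_s: 3.73
tool_pos: [0.5493, -0.0237, 0.3796]
tool_rot: [-90.2, 0.0, -80.5]
force: [-0.1, -0.7, 0.7]
grip_width: 0.06
```

```bash
python3 - <<'E'
from h import *
np.set_printoptions(precision=4,suppress=True)
print(env.get_obs()["qpos"],env.get_obs()["tool_pos"],env.get_obs()["tool_rot"])
ci=camera_info("wrist");p,d=read_camera("wrist");cv2.imwrite("pics/w1.png",p[:,:,::-1]);np.save("pics/w1.npy",d)
import pickle;pickle.dump(ci,open("pics/w1.pkl","wb"))
for t in["dust_cap","lid_bar","cap_rest_hole0"]: print(t,[(r["point"],r["score"]) for r in models.spot_in(t,"wrist")])
P=cloud(ci,d)
for r in models.cut_out("dust_cap","wrist"):
    q=P[r["mask"]];print(r["score"],len(q),q.mean(0),q.max(0),q.min(0))
    t=q[q[:,2]>np.percentile(q[:,2],97)-.006];print(t.mean(0),t.min(0),t.max(0))
p,d=read_camera("scene");cv2.imwrite("pics/s1.png",p[:,:,::-1])
E
```

```text
[ 32.2877   6.7483 -35.9925  81.8448   3.9628  92.8725   6.121 ] [ 0.5493 -0.0237  0.3796] [-90.1911   0.0218 -80.549 ]
dust_cap [([0.5827, -0.0147, 0.1843], 0.78)]
lid_bar [([0.586, -0.1132, 0.1537], 0.97)]
cap_rest_hole0 [([0.5328, 0.1299, 0.0254], 0.96)]
```

View pics/w1.png

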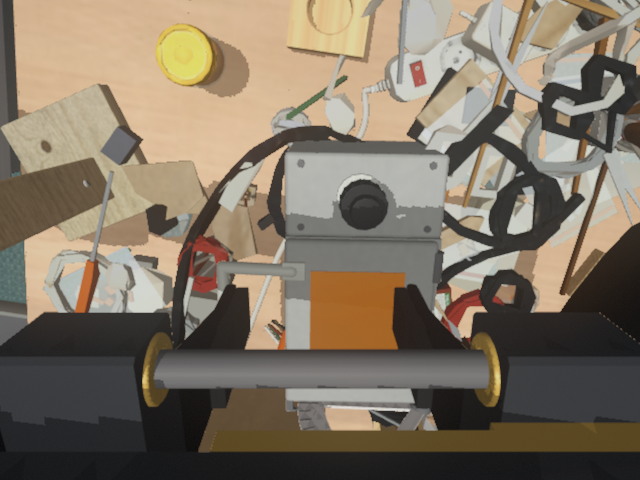

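View pics/s1.png

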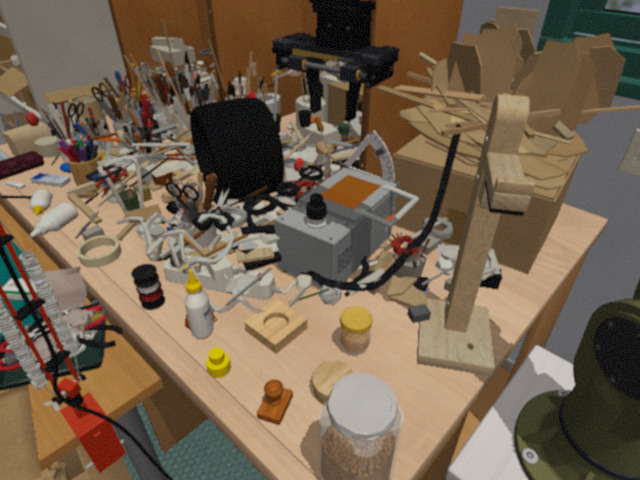

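```bash
python3 - <<'E'
from h import *
import pickle
np.set_printoptions(precision=4,suppress=True)
ci=pickle.load(open("pics/w1.pkl","rb"))
a=cv2.imread("pics/w1.png")
cv2.imwrite("pics/z2.png",cv2.convertScaleAbs(cv2.resize(a[150:250,290:440],None,fx=5,fy=5,interpolation=cv2.INTER_CUBIC),alpha=2.5))
P=cloud(ci,np.load("pics/w1.npy"))
t=P[150:250,300:430].reshape(-1,3);t=t[t[:,2]>.194];print(len(t),t.mean(0),t.min(0),t.max(0),(t.min(0)+t.max(0))/2,cv2.minEnclosingCircle(t[:,:2].astype(np.float32)))
print(np.percentile(t,[2,98],axis=0).mean(0))
k=P[120:250,270:460].reshape(-1,3);k=k[abs(k[:,2]-.14)<.004];print(np.median(k[:,2]),cv2.minAreaRect(k[:,:2].astype(np.float32)))
print(onz(ci,219,269,.146),"bar left corner expected ~(.464,-.111)")
E
```

```text
889 [ 0.5808 -0.0155  0.2218] [ 0.5359 -0.0341  0.1942] [0.5967 0.0573 0.5295] [0.5663 0.0116 0.3618] ((0.5630292892456055, 0.012445108965039253), 0.052510637789964676)
[0.5658 0.0124 0.3629]
0.13847029771550107 ((0.5904127955436707, -0.025814753025770187), (0.14965522289276123, 0.09044915437698364), 8.532211303710938)
[ 0.4636 -0.1125  0.146 ] bar left corner expected ~(.464,-.111)
```

View pics/z2.png

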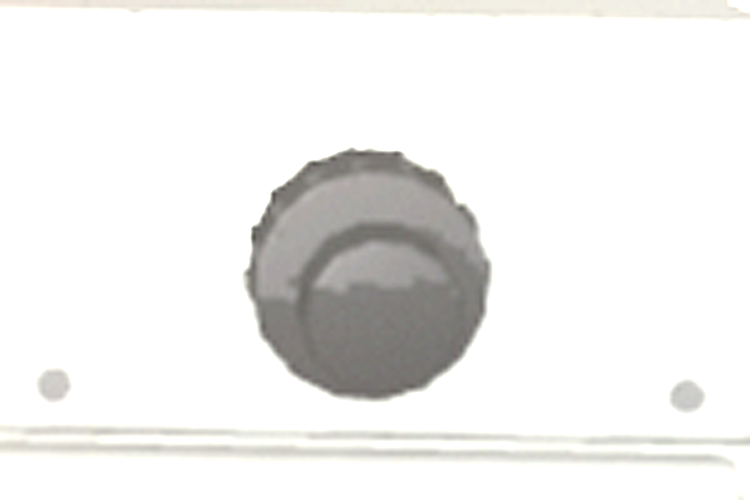

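```bash
python3 - <<'E'
from h import *
import pickle
np.set_printoptions(precision=4,suppress=True)
ci=pickle.load(open("pics/w1.pkl","rb"))
print(onz(ci,367.2,213.4,.202)); print(onz(ci,290+468/5,150+317/5,.202)-onz(ci,290+305/5,150+317/5,.202))
print("skirt",onz(ci,290+369/5,150+ (150+398)/10,.18))
P=cloud(ci,np.load("pics/w1.npy"));t=P[190:235,340:395].reshape(-1,3);t=t[(t[:,2]>.196)&(t[:,2]<.21)];print(np.percentile(t,[2,98],axis=0).mean(0))
from h import goal
goal([.581,-.0195,.235],[-90,0,-80.5])
E
```

```text
[ 0.5847 -0.0215  0.202 ]
[0.0253 0.0042 0.    ]
skirt [ 0.5837 -0.02    0.18  ]
[ 0.5841 -0.021   0.2001]
row [-1.5, 147.0, 31.6] [-0.04, -0.34, 0.05] rows>= 4.0
```

{"name": "move_arm", "arguments": {"moves": [[-1, 147, 33.5, 0, -0.3, 0], [-1, 147, 33.5, 0, -0.3, 0], [-1, 147, 33.5, 0, -0.3, 0], [-1, 147, 33.5, 0, -0.3, 0], [-1, 147, 33.5, 0, -0.3, 0], [-1, 147, 33.5, 0, -0.3, 0]]}}

```text
time_s: 4.53
tool_pos: [0.5823, -0.0188, 0.234]
tool_rot: [-90.1, 0.0, -80.4]
force: [1.1, 0.6, 0.6]
grip_width: 0.0602
```

```bash
python3 - <<'E'
from h import *
np.set_printoptions(precision=4,suppress=True)
o=env.get_obs();print(o["tool_pos"],o["tool_rot"],o["qpos"])
goal([.583,-.0205,.1965],[-90,0,-80.5])
ci=camera_info("wrist");p,d=read_camera("wrist");cv2.imwrite("pics/w2.png",p[:,:,::-1])
print(proj(ci,[.583,-.0205,.202]))
E
```

```text
[ 0.5823 -0.0188  0.234 ] [-90.1302   0.0427 -80.4455] [ 30.3112  13.2839 -36.1311  91.8872   7.9416  77.5678   2.7331]
row [1.8, 37.5, 0.5] [0.13, 0.05, -0.04] rows>= 1.0
[322.9599 289.4574]
```

View pics/w2.png

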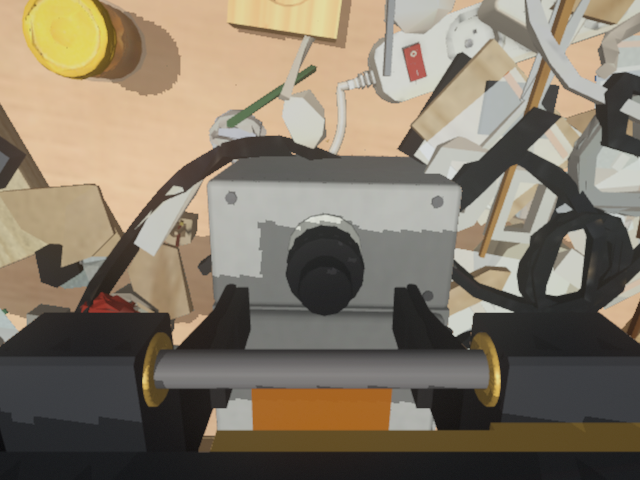

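{"name": "move_arm", "arguments": {"moves": [[1, 12, 0.5, 0, 0, 0], [1, 24, 0.5, 0, 0, 0], [1, 33, 0.5, 0, 0, 0], [1, 37, 0.5, 0, 0, 0], [1, 37, 0.5, 0, 0, 0]]}}

```text
time_s: 5.0
tool_pos: [0.5827, -0.0192, 0.1962]
tool_rot: [-90.1, 0.0, -80.4]
force: [0.1, -0.4, -1.2]
grip_width: 0.0602
```

{"name": "move_arm", "arguments": {"moves": [[0, 0, 0, 0, 0, 0], [0, 0, 0, 0, 0, 0], [0, 0, 0, 0, 0, 0], [0, 0, 0, 0, 0, 0], [0, 0, 0, 0, 0, 0], [0, 0, 0, 0, 0, 0], [0, 0, 0, 0, 0, 0]], "claw": 10, "newtons": 15}}

```text
time_s: 5.58
tool_pos: [0.5837, -0.019, 0.1977]
tool_rot: [-90.0, -0.0, -80.4]
force: [0.3, -0.1, 0.5]
grip_width: 0.0252
```

{"name": "move_arm", "arguments": {"moves": [[0, -10, 0, 0, 0, 0], [0, -25, 0, 0, 0, 0], [0, -45, 0, 0, 0, 0], [0, -70, 0, 0, 0, 0], [0, -90, 0, 0, 0, 0], [0, -90, 0, 0, 0, 0]]}}

```text
time_s: 6.08
tool_pos: [0.5857, -0.0187, 0.293]
tool_rot: [-89.6, -0.1, -80.4]
force: [0.7, -0.4, 0.4]
grip_width: 0.0251
```

```bash
python3 - <<'E'
from h import *
np.set_printoptions(precision=4,suppress=True)
o=env.get_obs();print(o["tool_pos"],o["tool_rot"],o["grip_width"])
# above rest
goal([.525,.09,.22],[-90,0,-80.5])
ci=camera_info("wrist");p,d=read_camera("wrist");cv2.imwrite("pics/w3.png",p[:,:,::-1])
E
```

```text
[ 0.5857 -0.0187  0.293 ] [-89.5668  -0.1175 -80.3907] 0.025122462567931592
row [-117.4, 72.4, -42.2] [-0.43, 0.11, 0.12] rows>= 4.0
```

View pics/w3.png

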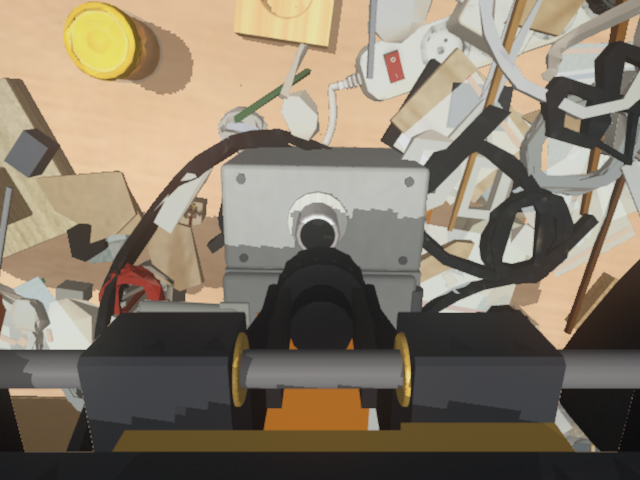

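Cap is off the stub and held (stub bare at (318,215), cap between fingers). Now move so the rest is in view.

{"name": "move_arm", "arguments": {"moves": [[-40, 0, -14, -0.4, 0, 0], [-80, 20, -28, -0.4, 0, 0], [-117, 50, -42, -0.4, 0, 0], [-117, 72, -42, -0.4, 0, 0], [-117, 72, -42, -0.4, 0, 0], [-117, 72, -42, -0.4, 0, 0]]}}

```text
time_s: 6.63
tool_pos: [0.521, 0.0891, 0.2137]
tool_rot: [-90.6, -0.0, -80.3]
force: [0.8, 0.3, 1.0]
grip_width: 0.0251
```

```bash
python3 - <<'E'
from h import *
np.set_printoptions(precision=4,suppress=True)
o=env.get_obs();print(o["tool_pos"],o["tool_rot"],o["grip_width"])
import pickle
ci=camera_info("wrist");p,d=read_camera("wrist");cv2.imwrite("pics/w4.png",p[:,:,::-1]);pickle.dump(ci,open("pics/w4.pkl","wb"))
print([(r["point"],r["score"]) for r in models.spot_in("cap_rest_hole0","wrist")])
print(proj(ci,[.525,.152,.026]))
E
```

```text
[0.521  0.0891 0.2137] [-90.6412  -0.0324 -80.2994] 0.025117372938815653
[([0.5262, 0.1505, 0.024], 0.9), ([0.6215, 0.2374, 0.0833], 0.23)]
[343.4629 127.3917]
```

View pics/w4.png

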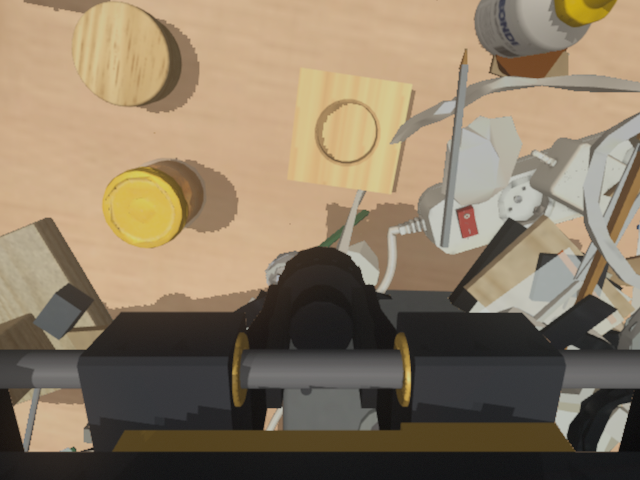

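```bash
python3 - <<'E'
from h import *
import pickle
np.set_printoptions(precision=4,suppress=True)
ci=pickle.load(open("pics/w4.pkl","rb"))
c=[onz(ci,*q,.026) for q in((302,69),(412,85),(394,194),(288,178))]
print(np.array(c),np.mean(c,0),[np.linalg.norm(c[i]-c[i-1]) for i in range(4)])
print(onz(ci,347,131.5,.026), onz(ci,378,131.5,.026)-onz(ci,316,131.5,.026))
a=cv2.imread("pics/w4.png")
cv2.imwrite("pics/z4.png",cv2.resize(a[60:200,280:420],None,fx=4,fy=4,interpolation=cv2.INTER_CUBIC))
E
```

```text
[[0.4874 0.1878 0.026 ]
 [0.5693 0.1905 0.026 ]
 [0.5742 0.1081 0.026 ]
 [0.489  0.1063 0.026 ]] [0.53   0.1482 0.026 ] [np.float64(0.08145872388865773), np.float64(0.08199969393747412), np.float64(0.08260716671101072), np.float64(0.08525755497032594)]
[0.5282 0.1495 0.026 ] [0.0467 0.008  0.    ]
```

View pics/z4.png

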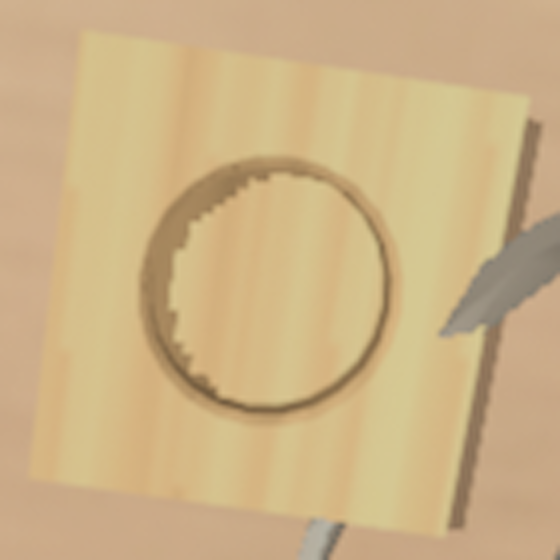

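```bash
python3 - <<'E'
from h import *
np.set_printoptions(precision=4,suppress=True)
for n in("scene","side"):
    ci=camera_info(n);print(n,proj(ci,[.528,.1495,.026]))
    a=cv2.imread(f"pics/{n}0.png");u,v=proj(ci,[.528,.1495,.026]).astype(int)
    z=cv2.resize(a[v-35:v+35,u-35:u+35],None,fx=8,fy=8,interpolation=cv2.INTER_CUBIC)
    pu=[]
    th=np.linspace(0,2*np.pi,40)
    for t in th:
        q=(proj(ci,[.528+.0235*np.cos(t),.1495+.0235*np.sin(t),.026])-[u-35,v-35]+.5)*8
        cv2.circle(z,tuple(q.astype(int)),1,(0,0,255),-1)
    cv2.imwrite(f"pics/r_{n}.png",z)
a=np.hstack([cv2.imread("pics/r_scene.png"),cv2.imread("pics/r_side.png")]);cv2.imwrite("pics/r.png",cv2.resize(a,(800,400)))
E
```

```text
scene [275.2068 320.1478]
side [277.0582 300.9927]
```

View pics/r.png

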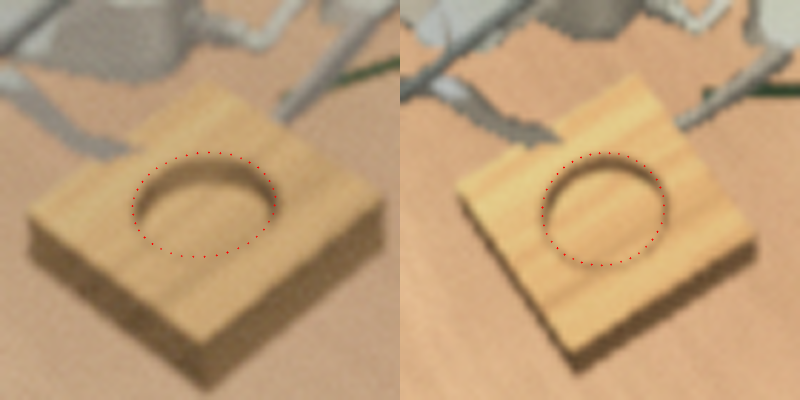

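```bash
python3 - <<'E'
from h import *
o=env.get_obs();print(o["tool_pos"])
goal([.528,.1505,.09],[-90,0,-80.5])
E
```

```text
[0.52365705 0.08797155 0.21622918]
row [-61.0, 126.1, 15.4] [0.35, 0.0, 0.03] rows>= 4.0
```

{"name": "move_arm", "arguments": {"moves": [[-30, 20, 6, 0.3, 0, 0], [-61, 50, 14, 0.3, 0, 0], [-61, 90, 15, 0.3, 0, 0], [-61, 120, 15, 0.3, 0, 0], [-61, 126, 15, 0.3, 0, 0], [-61, 126, 15, 0.3, 0, 0], [-61, 126, 15, 0.3, 0, 0], [-61, 126, 15, 0.3, 0, 0]]}}

```text
time_s: 7.4
tool_pos: [0.5289, 0.1516, 0.0921]
tool_rot: [-89.8, -0.0, -80.5]
force: [0.6, 0.9, 0.3]
grip_width: 0.025
```

```bash
python3 - <<'E'
from h import *
np.set_printoptions(precision=4,suppress=True)
o=env.get_obs();print(o["tool_pos"],o["tool_rot"],o["qpos"])
goal([.528,.1505,.053],[-90,0,-80.5])
for n in("wrist","side"):
    p,d=read_camera(n)
    if n=="side": p=cv2.resize(p[240:360,220:340],None,fx=4,fy=4)
    else: p=p[180:420,200:440]; p=cv2.resize(cv2.convertScaleAbs(p,alpha=2),(480,480))
    cv2.imwrite(f"pics/{n}5.png",p[:,:,::-1])
cv2.imwrite("pics/5.png",cv2.resize(np.hstack([cv2.imread("pics/wrist5.png"),cv2.imread("pics/side5.png")]),(800,400)))
E
```

```text
[0.5289 0.1516 0.0921] [-89.8395  -0.0014 -80.5   ] [ 17.6852  17.4388 -41.6982 105.8147  13.1584  61.4707 -19.5173]
row [0.9, 39.1, -1.1] [-0.16, 0.0, 0.0] rows>= 1.0
```

View pics/5.png

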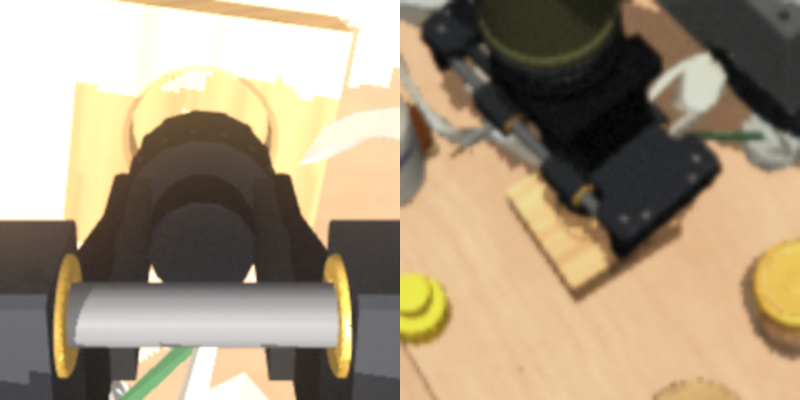

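{"name": "move_arm", "arguments": {"moves": [[0.5, 10, -1, 0, 0, 0], [0.5, 20, -1, 0, 0, 0], [0.5, 27, -1, 0, 0, 0], [0.5, 32, -1, 0, 0, 0], [0.5, 36, -1, 0, 0, 0], [0.5, 39, -1, 0, 0, 0], [0.5, 39, -1, 0, 0, 0]]}}

```text
time_s: 8.08
tool_pos: [0.5253, 0.1512, 0.05]
tool_rot: [-90.1, 0.0, -80.4]
force: [0.8, 0.5, -0.5]
grip_width: 0.025
```

```bash
python3 - <<'E'
from h import *
np.set_printoptions(precision=4,suppress=True)
for i in range(2):
    o=env.get_obs();print(o["tool_pos"],o["force"],o["wrist_torque"])
    ci=camera_info("wrist");p,d=read_camera("wrist")
p=p[180:420,200:440]; p=cv2.resize(cv2.convertScaleAbs(p,alpha=2),(600,600));cv2.imwrite(f"pics/w6.png",p[:,:,::-1])
E
```

```text
[0.5253 0.1512 0.05  ] [ 0.7817  0.4857 -0.4923] [-0.0219 -0.2738  0.0078]
[0.5253 0.1512 0.0501] [ 0.7085 -0.1329 -1.2325] [-0.0438 -0.2022  0.0021]
```

View pics/w6.png

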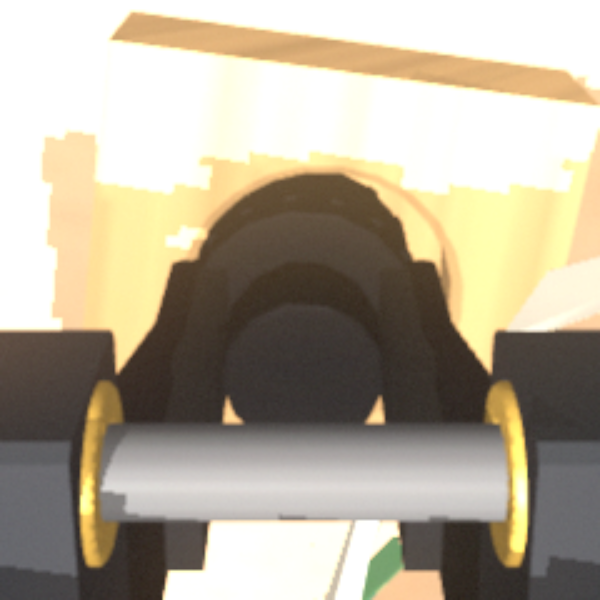

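{"name": "move_arm", "arguments": {"moves": [[0, 0, 2, 0, 0, 0], [0, 0.5, 2.5, 0, 0, 0], [0, 0.5, 2.5, 0, 0, 0]]}}

```text
time_s: 8.43
tool_pos: [0.5279, 0.1516, 0.0499]
tool_rot: [-90.1, 0.0, -80.4]
force: [-0.4, -0.1, -0.7]
grip_width: 0.0249
```

{"name": "move_arm", "arguments": {"moves": [[0, 0, 0, 0, 0, 0], [0, 0, 0, 0, 0, 0], [0, 0, 0, 0, 0, 0], [0, 0, 0, 0, 0, 0], [0, 0, 0, 0, 0, 0]], "claw": 60}}

```text
time_s: 8.85
tool_pos: [0.5279, 0.1516, 0.05]
tool_rot: [-90.1, -0.0, -80.4]
force: [-0.2, -0.3, 0.1]
grip_width: 0.0507
```

{"name": "move_arm", "arguments": {"moves": [[0, -10, 0, 0, 0, 0], [0, -30, 0, 0, 0, 0], [0, -60, 0, 0, 0, 0], [0, -100, 0, 0, 0, 0], [0, -140, 0, 0, 0, 0], [30, -180, 0, 0, 0, 0], [60, -200, 0, 0, 0, 0], [60, -200, 0, 0, 0, 0]]}}

```text
time_s: 9.52
tool_pos: [0.5424, 0.0863, 0.2564]
tool_rot: [-89.5, -0.3, -80.8]
force: [0.7, -1.7, -0.3]
grip_width: 0.06
```

```bash
python3 - <<'E'
from h import *
np.set_printoptions(precision=4,suppress=True)
o=env.get_obs();print(o["tool_pos"],o["tool_rot"],o["qpos"],o["time_s"])
import pickle
ci=camera_info("wrist");p,d=read_camera("wrist");cv2.imwrite("pics/w7.png",p[:,:,::-1]);pickle.dump(ci,open("pics/w7.pkl","wb"));np.save("pics/w7.npy",d)
print("stem top expected px",proj(ci,[.528,.1495,.054]))
P=cloud(ci,d);m=(abs(P[...,0]-.528)<.05)&(abs(P[...,1]-.15)<.05)&(P[...,2]>.045)&(P[...,2]<.1);t=P[m];print(len(t),np.median(t,0),np.percentile(t,[2,98],axis=0))
m=(abs(P[...,0]-.528)<.022)&(abs(P[...,1]-.15)<.022)&(P[...,2]>.028)&(P[...,2]<.042);t=P[m];print("skirt top z (34)",len(t),np.median(t,0))
A=np.c_[t[:,:2]-t[:,:2].mean(0),np.ones(len(t))];print("plane",np.linalg.lstsq(A,t[:,2],rcond=None)[0])
E
```

```text
[0.5424 0.0863 0.2564] [-89.5413  -0.3199 -80.8321] [ 25.5716   8.1016 -41.0569  94.8866   5.7915  78.619   -7.1376] 9.5167
stem top expected px [314.3397 120.4697]
853 [0.5283 0.1495 0.0525] [[0.5167 0.1377 0.0483]
 [0.5769 0.1684 0.054 ]]
skirt top z (34) 957 [0.528  0.152  0.0326]
plane [-0.0006  0.0023  0.0326]
```

View pics/w7.png

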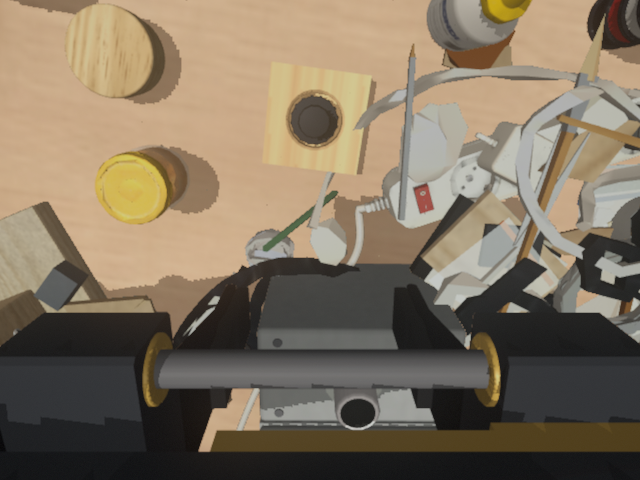

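```bash
cat >> h.py <<'E'
YAW=np.radians(9.5);BO=np.array([.6005,-.1085,0])
def b2w(p):
    c,s=np.cos(YAW),np.sin(YAW);p=np.array(p,float);return BO+np.array([c*p[0]-s*p[1],s*p[0]+c*p[1],p[2]])
E
python3 - <<'E'
from h import *
np.set_printoptions(precision=4,suppress=True)
for n in("scene","side"):
    ci=camera_info(n)
    if n=="scene":
        p,d=read_camera(n);cv2.imwrite("pics/s8.png",p[:,:,::-1])
    a=cv2.imread("pics/s8.png" if n=="scene" else "pics/side0.png")
    print(n,"bar",proj(ci,b2w([-135,-40,146])if 0 else b2w(np.array([-135,-40,146])/1000)),"stub",proj(ci,b2w([-.005,.09,.176])))
    u0,v0=(340,115) if n=="scene" else (370,115)
    z=cv2.resize(a[v0:v0+100,u0:u0+100],None,fx=6,fy=6,interpolation=cv2.INTER_CUBIC)
    for c in np.arange(0,1.0,.05):
        q=proj(ci,b2w([.07-.128*np.cos(c),-.145,.146+.128*np.sin(c)]));
        qq=((q-[u0,v0]+.5)*6).astype(int)
        cv2.circle(z,tuple(qq),2,(0,0,255) if round(c*20)%4 else (0,255,0),-1)
    cv2.imwrite(f"pics/q_{n}.png",z)
E
```

```text
scene bar [403.4332 210.7783] stub [316.7766 207.641 ]
side bar [414.7969 221.2504] stub [328.2326 211.0727]
```

View pics/q_scene.png

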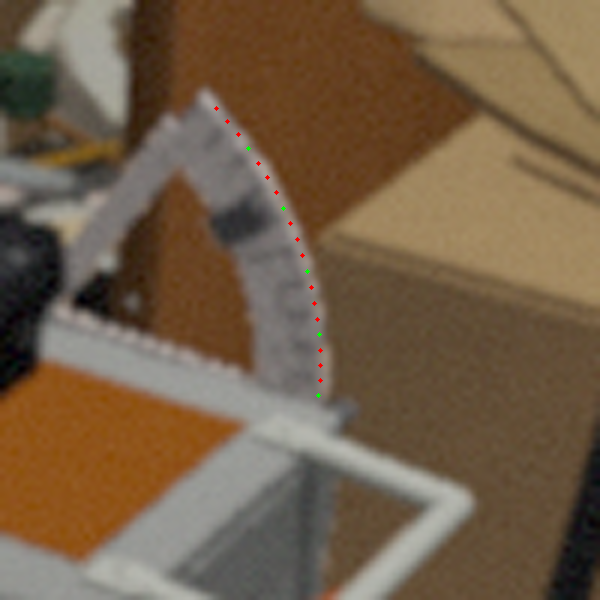

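View pics/q_side.png

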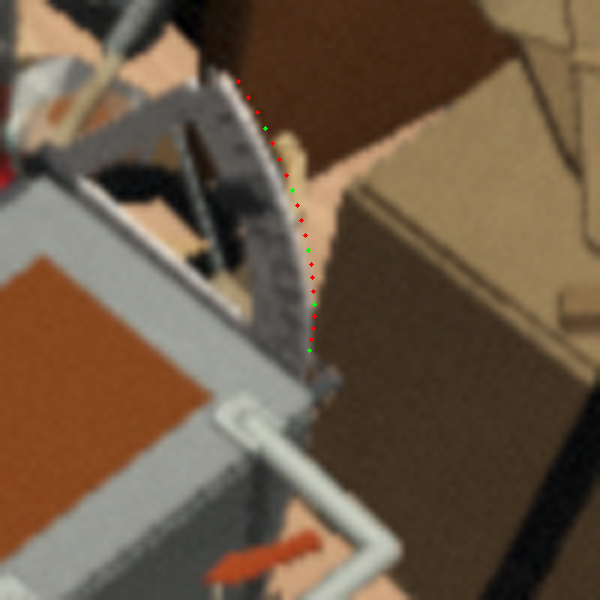

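```bash
python3 - <<'E'
from h import *
np.set_printoptions(precision=4,suppress=True)
for n in("scene","side"):
    ci=camera_info(n)
    a=cv2.imread("pics/s8.png" if n=="scene" else "pics/side0.png")
    u0,v0=(355,125) if n=="scene" else (390,120)
    K=10
    z=cv2.resize(a[v0:v0+65,u0:u0+50],None,fx=K,fy=K,interpolation=cv2.INTER_CUBIC)
    f=lambda r,c,y:tuple(((proj(ci,b2w([.07-r*np.cos(c),y,.146+r*np.sin(c)]))-[u0,v0]+.5)*K).astype(int))
    for c,col in((.4,(255,0,0)),(.5,(0,255,0)),(.6,(0,0,255)),(.7,(255,0,255))):
        cv2.line(z,f(.095,c,-.135),f(.128,c,-.135),col,1)
    print(n,[ (y,f(.128,0,y)) for y in(-.145,-.155,-.165)])
    cv2.imwrite(f"pics/qq_{n}.png",z)
cv2.imwrite("pics/qq.png",cv2.resize(np.hstack([cv2.imread("pics/qq_scene.png"),cv2.imread("pics/qq_side.png")]),(800,520)))
E
```

```text
scene [(-0.145, (np.int64(381), np.int64(559))), (-0.155, (np.int64(400), np.int64(542))), (-0.165, (np.int64(419), np.int64(525)))]
side [(-0.145, (np.int64(315), np.int64(533))), (-0.155, (np.int64(345), np.int64(509))), (-0.165, (np.int64(375), np.int64(485)))]
```

View pics/qq.png

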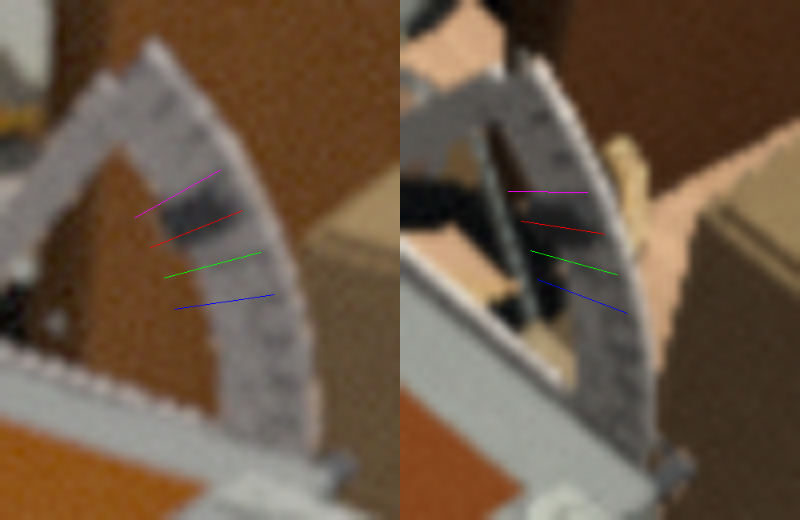

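```bash
python3 - <<'E'
from h import *
print(b2w([-.135,-.04,.146]),b2w([-.135,-.028,.146]))
p=b2w([-.135,-.028,.24]);goal(p,[-90,0,-80.5])
E
```

```text
[ 0.47395335 -0.17023285  0.146     ] [ 0.47197278 -0.15839742  0.146     ]
row [234.8, 12.0, -107.1] [-0.09, -0.12, 0.07] rows>= 7.0
```

{"name": "move_arm", "arguments": {"moves": [[235, 12, -107, 0, 0, 0], [235, 12, -107, 0, 0, 0], [235, 12, -107, 0, 0, 0], [235, 12, -107, 0, 0, 0], [235, 12, -107, 0, 0, 0], [235, 12, -107, 0, 0, 0], [235, 12, -107, 0, 0, 0], [235, 12, -107, 0, 0, 0], [235, 12, -107, 0, 0, 0]], "claw": 45}}

```text
time_s: 10.37
tool_pos: [0.4718, -0.1557, 0.2373]
tool_rot: [-90.2, 0.1, -80.4]
force: [0.7, 1.2, 0.1]
grip_width: 0.045
```

```bash
python3 - <<'E'
from h import *
np.set_printoptions(precision=4,suppress=True)
o=env.get_obs();print(o["tool_pos"],o["tool_rot"],o["qpos"],o["time_s"])
goal(list(b2w([-.135,-.028,.138])),[-90,0,-80.5])
for n in("wrist","scene"):
    p,d=read_camera(n);cv2.imwrite(f"pics/{n}9.png",p[:,:,::-1])
ci=camera_info("wrist");print(proj(ci,b2w([-.135,.02,.146])),proj(ci,b2w([-.135,-.1,.146])),proj(ci,b2w([-.135,-.04,.146])))
E
```

```text
[ 0.4718 -0.1557  0.2373] [-90.1506   0.113  -80.3664] [ 43.4863   0.8727 -28.3342 103.0066   0.3855  76.4097  24.6968] 10.3667
row [2.9, 99.3, 0.0] [0.15, 0.13, -0.11] rows>= 3.0
[320.4198 169.9312] [319.3941 355.4615] [319.8714 269.1313]
```

View pics/wrist9.png

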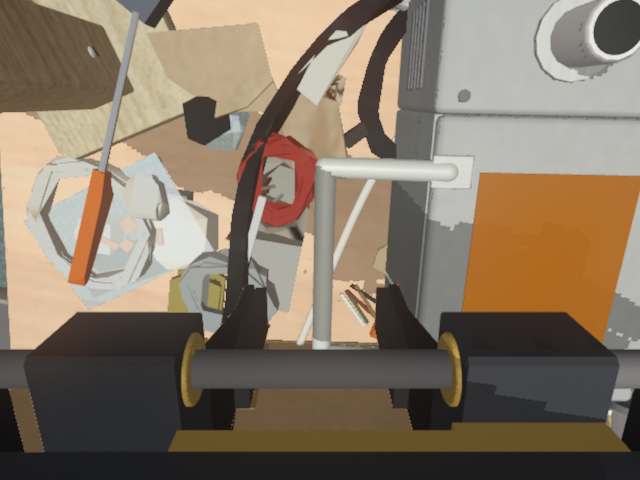

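View pics/scene9.png

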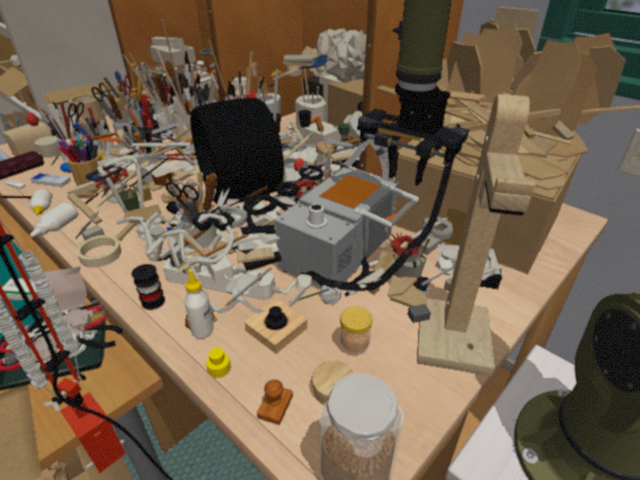

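{"name": "move_arm", "arguments": {"moves": [[1, 25, 1, 0, 0, 0], [1, 50, 1, 0, 0, 0], [1, 70, 1, 0, 0, 0], [1, 85, 1, 0, 0, 0], [1, 95, 1, 0, 0, 0], [1, 99, 1, 0, 0, 0], [1, 99, 1, 0, 0, 0]]}}

```text
time_s: 11.05
tool_pos: [0.4729, -0.1566, 0.1385]
tool_rot: [-90.2, 0.1, -80.3]
force: [0.0, -0.0, 0.6]
grip_width: 0.0447
```

{"name": "move_arm", "arguments": {"moves": [[0, 0, 0, 0, 0, 0], [0, 0, 0, 0, 0, 0], [0, 0, 0, 0, 0, 0], [0, 0, 0, 0, 0, 0], [0, 0, 0, 0, 0, 0], [0, 0, 0, 0, 0, 0], [0, 0, 0, 0, 0, 0], [0, 0, 0, 0, 0, 0]], "claw": 5, "newtons": 35}}

```text
time_s: 11.72
tool_pos: [0.4734, -0.1581, 0.1394]
tool_rot: [-90.0, -0.0, -80.4]
force: [0.8, -0.7, 0.5]
grip_width: 0.0107
```

```bash
python3 - <<'E'
from h import *
np.set_printoptions(precision=2,suppress=True)
o=env.get_obs();print(o["tool_pos"],o["tool_rot"],o["grip_width"],o["force"])
# arc rows: grasp point (8mm behind TCP) follows bar; tool tilt = k*theta about -tool x
# start tool frame = nominal vertical; tool x=-boxy, y=down, z=boxx
L=.205;K=.5
for th in np.arange(.0,.66,.035):
    dx=L*(1-np.cos(th))*1000;dz=L*np.sin(th)*1000   # grasp point box x, up
    a=K*th
    # TCP relative to grasp: 8mm along tool y; tool y after tilt: rot about -tool x by a: y->(0,cos a,-sin a)
    print("%.3f"%th,np.round([0,-dz+8*np.cos(a)-8,dx-8*np.sin(a),-np.degrees(a),0,0],1).tolist())
E
```

```text
[ 0.47 -0.16  0.14] [-90.04  -0.02 -80.41] 0.010727925087369024 [ 0.77 -0.73  0.51]
0.000 [0.0, 0.0, 0.0, -0.0, 0.0, 0.0]
0.035 [0.0, -7.2, -0.0, -1.0, 0.0, 0.0]
0.070 [0.0, -14.3, 0.2, -2.0, 0.0, 0.0]
0.105 [0.0, -21.5, 0.7, -3.0, 0.0, 0.0]
0.140 [0.0, -28.6, 1.4, -4.0, 0.0, 0.0]
0.175 [0.0, -35.7, 2.4, -5.0, 0.0, 0.0]
0.210 [0.0, -42.8, 3.7, -6.0, 0.0, 0.0]
0.245 [0.0, -49.8, 5.1, -7.0, 0.0, 0.0]
0.280 [0.0, -56.7, 6.9, -8.0, 0.0, 0.0]
0.315 [0.0, -63.6, 8.8, -9.0, 0.0, 0.0]
0.350 [0.0, -70.4, 11.0, -10.0, 0.0, 0.0]
0.385 [0.0, -77.1, 13.5, -11.0, 0.0, 0.0]
0.420 [0.0, -83.8, 16.1, -12.0, 0.0, 0.0]
0.455 [0.0, -90.3, 19.1, -13.0, 0.0, 0.0]
0.490 [0.0, -96.7, 22.2, -14.0, 0.0, 0.0]
0.525 [0.0, -103.0, 25.5, -15.0, 0.0, 0.0]
0.560 [0.0, -109.2, 29.1, -16.0, 0.0, 0.0]
0.595 [0.0, -115.3, 32.9, -17.0, 0.0, 0.0]
0.630 [0.0, -121.2, 36.9, -18.0, 0.0, 0.0]
```

{"name": "move_arm", "arguments": {"moves": [[0, -7, 0, -1, 0, 0], [0, -14.3, 0.2, -2, 0, 0], [0, -21.5, 0.7, -3, 0, 0], [0, -28.6, 1.4, -4, 0, 0], [0, -35.7, 2.4, -5, 0, 0], [0, -42.8, 3.7, -6, 0, 0], [0, -49.8, 5.1, -7, 0, 0], [0, -56.7, 6.9, -8, 0, 0], [0, -63.6, 8.8, -9, 0, 0], [0, -63.6, 8.8, -9, 0, 0]]}}

```text
time_s: 12.55
tool_pos: [0.4818, -0.1568, 0.2019]
tool_rot: [-99.2, 0.0, -80.4]
force: [1.0, -1.6, -7.4]
grip_width: 0.0108
```

```bash
python3 - <<'E'
from h import *
np.set_printoptions(precision=3,suppress=True)
o=env.get_obs();print(o["tool_pos"],o["tool_rot"],o["grip_width"],o["force"],o["qpos"])
for n in("scene",):
    p,d=read_camera(n);cv2.imwrite(f"pics/{n}10.png",cv2.resize(p[100:260,260:460],(800,640))[:600,:,::-1])
E
```

```text
[ 0.482 -0.157  0.202] [-99.195   0.019 -80.389] 0.010823727077961354 [ 1.032 -1.629 -7.395] [ 39.054  10.398 -29.476  98.424   8.184  81.34   17.347]
```

View pics/scene10.png

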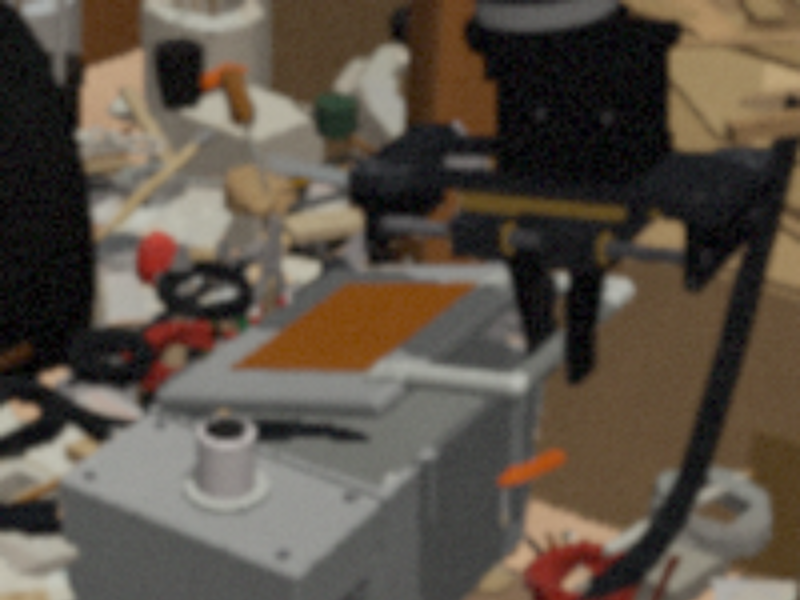

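```bash
python3 - <<'E'
from h import *
L=205;K=.5
def pose(th):
    a=K*th;return np.array([0,-L*np.sin(th)+8*np.cos(a),L*(1-np.cos(th))-8*np.sin(a)])
t0=.315;R0=Ro.from_rotvec([-K*t0,0,0])
for th in np.arange(t0+.035,.64,.035): print("%.3f"%th,np.round(R0.inv().apply(pose(th)-pose(t0)),1).tolist(),round(-np.degrees(K*(th-t0)),1))
E
```

```text
0.350 [0.0, -7.1, 1.1] -1.0
0.385 [0.0, -14.1, 2.5] -2.0
0.420 [0.0, -21.1, 4.1] -3.0
0.455 [0.0, -28.0, 5.9] -4.0
0.490 [0.0, -34.8, 8.0] -5.0
0.525 [0.0, -41.5, 10.3] -6.0
0.560 [0.0, -48.2, 12.9] -7.0
0.595 [0.0, -54.8, 15.7] -8.0
0.630 [0.0, -61.2, 18.7] -9.0
```

{"name": "move_arm", "arguments": {"moves": [[0, -7.1, 1.1, -1, 0, 0], [0, -14.1, 2.5, -2, 0, 0], [0, -21.1, 4.1, -3, 0, 0], [0, -28, 5.9, -4, 0, 0], [0, -34.8, 8, -5, 0, 0], [0, -41.5, 10.3, -6, 0, 0], [0, -48.2, 12.9, -7, 0, 0], [0, -54.8, 15.7, -8, 0, 0], [0, -61.2, 18.7, -9, 0, 0], [0, -61.2, 18.7, -9, 0, 0]]}}

```text
time_s: 13.43
tool_pos: [0.5084, -0.1529, 0.2589]
tool_rot: [-108.4, 0.0, -80.4]
force: [-3.3, -2.6, -7.1]
grip_width: 0.0109
```

```bash
python3 - <<'E'
from h import *
np.set_printoptions(precision=3,suppress=True)
o=env.get_obs();print(o["tool_pos"],o["tool_rot"],o["grip_width"],o["force"],o["qpos"])
R=Ro.from_euler("xyz",o["tool_rot"],degrees=True);g=o["tool_pos"]-R.apply([0,.008,0])
h=b2w([.07,-.028,.146]);v=g-h;print("grasp",g,"lid est",np.arctan2(v[2],-(v[0]*np.cos(YAW)+v[1]*np.sin(YAW))),np.linalg.norm(v))
for n in("scene","side","wrist"):
    p,d=read_camera(n)
    cv2.imwrite(f"pics/{n}11.png",(p if n=="wrist" else cv2.resize(p[100:260,260:460],(750,600),interpolation=cv2.INTER_CUBIC))[:,:,::-1])
    for t in("pointer_tip","clip_mark","lid_bar"): print(n,t,[(np.round(r["point"],3),round(r["score"],2)) for r in models.spot_in(t,n)])
E
```

```text
[ 0.508 -0.153  0.259] [-108.365    0.002  -80.446] 0.010910885266033832 [-3.26  -2.581 -7.148] [ 33.328  18.67  -29.76   84.19   13.315  97.52   12.643]
grasp [ 0.511 -0.152  0.266] lid est 0.6288777349761753 0.20483392325684233
scene pointer_tip [(array([ 0.581, -0.098,  0.215]), 0.57)]
scene clip_mark []
scene lid_bar [(array([ 0.581, -0.1  ,  0.215]), 0.8)]
side pointer_tip []
side clip_mark []
side lid_bar [(array([ 0.6  , -0.11 ,  0.202]), 0.91)]
wrist pointer_tip []
wrist clip_mark []
wrist lid_bar [(array([ 0.581, -0.115,  0.218]), 0.82)]
```

View pics/scene11.png

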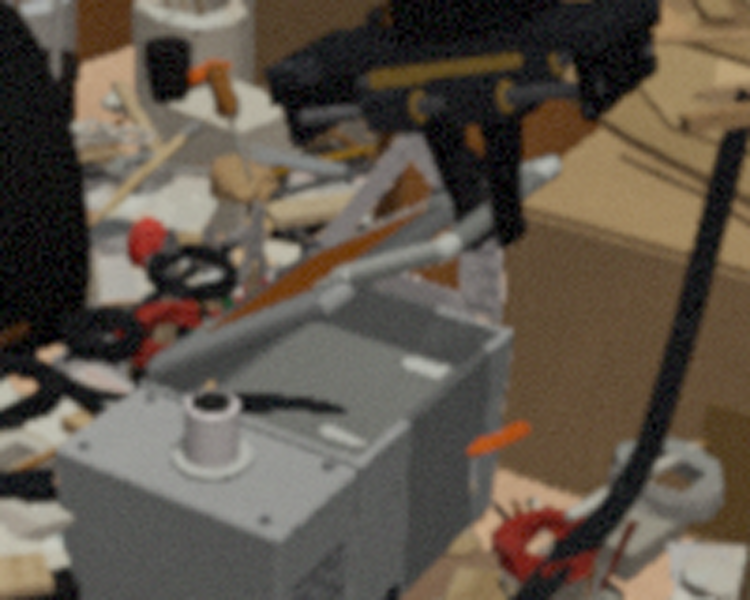

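View pics/side11.png

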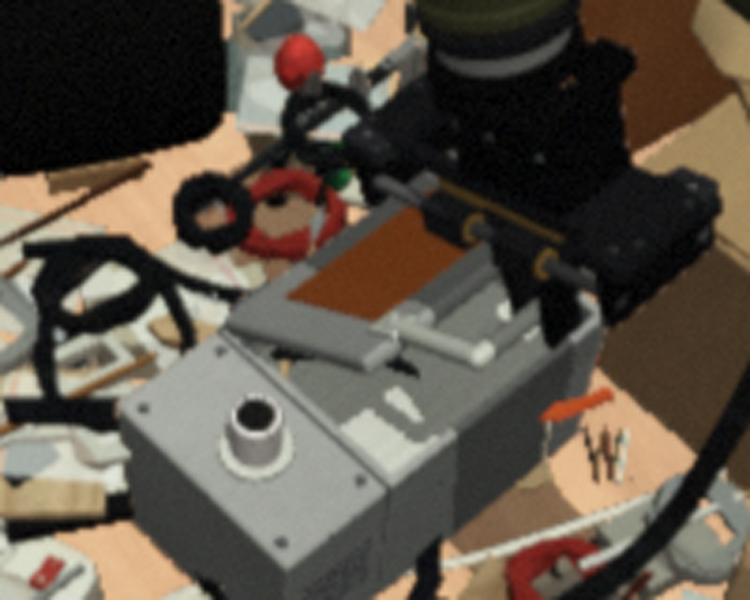

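View pics/wrist11.png

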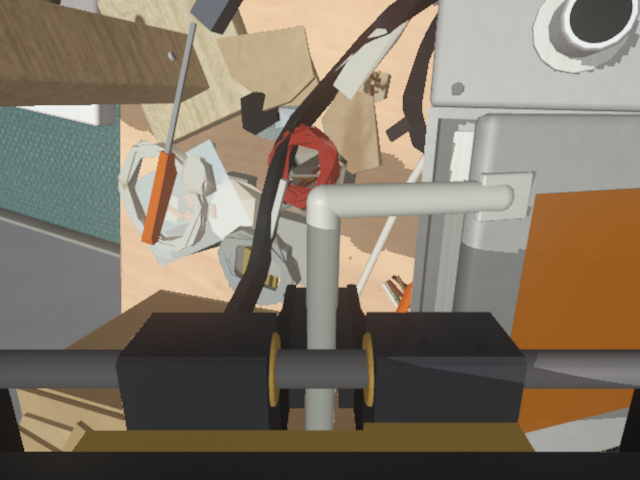

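```bash
python3 - <<'E'
from h import *
np.set_printoptions(precision=4,suppress=True)
c,s=np.cos(YAW),np.sin(YAW);Rb=np.array([[c,-s,0],[s,c,0],[0,0,1]])
def onbox(ci,u,v,y):
    o,d=ray(ci,u,v);ob=Rb.T@(o-BO);db=Rb.T@d;return ob+db*(y-ob[1])/db[1]
def pol(p): return np.arctan2(p[2]-.146,.07-p[0]),np.hypot(p[2]-.146,.07-p[0])
for n,f,win in(("scene","scene0",(372,382,142,160)),("side","side0",(404,416,140,156))):
    ci=camera_info(n);a=cv2.imread(f"pics/{f}.png").max(2).astype(float)
    # rows/cols window
    u0,u1,v0,v1=win
    if n=="scene": u0,u1=370,390
    w=a[v0:v1,u0:u1];print(n,w.astype(int))
    D=np.load(f"pics/{f}.npy")
    P=(cloud(ci,D)-BO)@Rb
    vv,uu=np.nonzero(w<(75 if n=="scene" else 62));print("centroid",uu.mean()+u0,vv.mean()+v0,len(uu))
    for y in(-.130,-.135): print(y,pol(onbox(ci,uu.mean()+u0,vv.mean()+v0,y)))
    q=P[v0:v1,u0:u1][vv,uu];q=q[abs(q[:,1]+.14)<.02];print("depth",len(q),np.median(q,0),pol(np.median(q,0)))
E
```

```text
scene [[118 123 119 120 118 119 115 109 102  99 104 123 149 161 141 108  97  99
   99 100]
 [118 123 125 122 116 118 116 108 103 110 113 111 131 159 159 124 100  96
   99  99]
 [114 124 125 121 118 115 118 113 107 116 117 110 116 142 159 141 107  99
   92  97]
 [105 112 122 120 118 119 114 114 111 121 119 114 108 123 151 149 120 100
   99  95]
 [101 101 105 118 120 120 116 114 116 113 112 100 100 104 131 150 137 105
   96  97]
 [100 100 101 117 125 120 118 120 110 107  93  89  94 100 124 147 145 120
   98  96]
 [101 101 106 114 124 115 115 113 106  91  74  71  89  99 110 130 143 131
  102  94]
 [ 99  99  98 103 110 106 103  95  81  68  56  62  72  84  94 115 140 144
  115  98]
 [100  98 100 102  97  88  81  62  60  52  50  55  59  70  81 101 126 141
  129 106]
 [ 99  97 104 107  94  63  54  54  47  43  47  42  55  58  74  92 110 136
  142 116]
 [101 100 100 101  97  65  50  45  49  48  52  50  49  63  73  96 114 135
  147 137]
 [ 99 101  99  98  98  83  53  55  50  49  47  54  62  76  95 107 117 132
  151 151]
 [102  95  97 101 102  93  64  49  54  59  68  71  84  95 107 115 118 125

[... 1147 characters left out ...]
 29  19  25  28  25  27  28  28  35  45  56  87]
 [ 52  19  15  26  26  26  30  30  30  35  47  67]
 [ 57  26  12  20  18  32  39  36  40  43  66  72]
 [ 80  33  16  12  18  35  63  59  61  68  79  87]
 [ 94  52  18  12  20  38  75  73  67  76  83  90]
 [ 81  58  27  17  20  60 101  76  63  62  71  85]
 [ 88  85  30  17  24  42  75  75  76  69  66  75]
 [147 102  43  21  16  22  47  82  85  80  72  75]]
centroid 407.7912087912088 148.67032967032966 91
-0.13 (np.float64(0.611313205346855), np.float64(0.11083411432457867))
-0.135 (np.float64(0.5740165363368129), np.float64(0.10400506164081613))
depth 41 [-0.0229 -0.1332  0.2127] (np.float64(0.6225142932165247), np.float64(0.11433207806200875))
```

```bash
python3 - <<'E'
from h import *
np.set_printoptions(precision=4,suppress=True)
c,s=np.cos(YAW),np.sin(YAW);Rb=np.array([[c,-s,0],[s,c,0],[0,0,1]])
o=env.get_obs();print(o["time_s"],o["tool_pos"],o["force"],o["joint_velocities"])
for n in("scene","side","wrist"):
    ci=camera_info(n);p,D=read_camera(n)
    P=(cloud(ci,D)-BO)@Rb
    h=p.astype(int);m=(h[...,0]>h[...,1]*1.7)&(h[...,1]>h[...,2])&(P[...,2]>.15)&(abs(P[...,1]+.04)<.09)&(P[...,0]>-.1)&(P[...,0]<.08)&(D>0)
    q=P[m]
    if len(q)<30: print(n,len(q));continue
    A=np.c_[q[:,:2],np.ones(len(q))];k=np.linalg.lstsq(A,q[:,2],rcond=None)[0];r=abs(q[:,2]-A@k);g=r<.006;k=np.linalg.lstsq(A[g],q[g,2],rcond=None)[0]
    print(n,len(q),k,"lid angle",np.arctan(-k[0]))
    if n=="side":
        cut=P[240:360,220:340].reshape(-1,3)@Rb.T+BO
        t=cut[(abs(cut[:,0]-.528)<.03)&(abs(cut[:,1]-.15)<.03)&(cut[:,2]>.046)&(cut[:,2]<.07)];print("cap stem",len(t),t.mean(0))
for n in("scene",):
    for t in("red_jar","glue_bottle","wood_stamp","pill_box"): print(t,[(np.round(r["point"],3),round(r["score"],2)) for r in models.spot_in(t,n)][:1])
E
```

```text
14.0333 [ 0.5092 -0.1527  0.2601] [-1.6079 -5.0663 -8.7573] [-0.073   0.0119  0.0278 -0.101  -0.0393  0.0414  0.0439]
scene 154 [-1.5811  0.7181  0.2587] lid angle 1.0068315072221294
side 638 [-0.7231  0.0096  0.2039] lid angle 0.6260384226163767
cap stem 112 [0.5259 0.1492 0.0526]
wrist 17
red_jar [(array([0.387, 0.091, 0.068]), 0.62)]
glue_bottle [(array([0.614, 0.251, 0.074]), 0.57)]
wood_stamp [(array([0.4  , 0.266, 0.018]), 0.58)]
pill_box [(array([ 0.577, -0.098,  0.215]), 0.7)]
```

{"name": "move_arm", "arguments": {"moves": [[0, 0, 0, 0, 0, 0], [0, 0, 0, 0, 0, 0], [0, 0, 0, 0, 0, 0], [0, 0, 0, 0, 0, 0], [0, 0, 0, 0, 0, 0], [0, 0, 0, 0, 0, 0]]}}

```text
time_s: 14.88
tool_pos: [0.5092, -0.1527, 0.2601]
tool_rot: [-108.1, -0.1, -80.4]
force: [-1.4, -4.8, -8.7]
grip_width: 0.0113
```

```bash
python3 - <<'E'
from h import *
np.set_printoptions(precision=4,suppress=True)
o=env.get_obs()
R=Ro.from_euler("xyz",o["tool_rot"],degrees=True);g=o["tool_pos"]-R.apply([0,.008,0])
v=g-b2w([.07,-.028,.146]);print(o["time_s"],o["force"],o["grip_width"],"lid est",np.arctan2(v[2],-(v[0]*np.cos(YAW)+v[1]*np.sin(YAW))),np.linalg.norm(v))
print(job.sign_off())
E
```

```text
14.8833 [-1.4237 -4.7572 -8.6642] 0.01127540877998822 lid est 0.635979316546603 0.20488215169516685
the job is handed in; nothing more can be done
None
```

I moved the dust cap from the vent stub into the cap rest. I then raised the lid by its bar, about 12 mm left of the middle, and handed the job in at about 15 s while still gripping it.

**Cap:** It was released, and the skirt top was flat at z ≈ 33 mm (34 expected). The stem centre was within about 2 mm of the recess centre when last seen from the side camera.

**Lid:** I could not line up the pointer and clip in the final pictures, because the gripper hides both. I compared angles instead:

| Measurement | Angle (rad) |
|---|---|
| Clip, from the earlier scene and side pictures | about 0.62–0.63 |
| Lid, from the arm's pose at hand-in | 0.636 |
| Lid, plane fit from the side camera | 0.626 |
| Lid, plane fit from the scene camera | 1.01, disregarded |

I left out the scene-camera fit because it saw the lid at a steep angle with few pixels. The allowance is about 0.07 rad.

**Grip:** The grip was set to 35 N. The force on the tool was about 9 N downward, and the opening was steady on the bar.

**Bystanders:** The jar, bottle and stamp read where they were at the start. The network's last reading for the pill box landed on the raised lid, so I did not confirm the pill box separately at the end. In the picture taken just before I gripped the bar, it was still in place, and the arm worked away from it after that.

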